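# Find the packer that just fits the gap in a seat frame

## Task

The cross rail of this chair seat frame was cut short and leaves a gap at the left side rail. Starting with the thinnest, try the wooden packers from the tray upright in the gap, working up, to find the thickest one that goes in without forcing; leave that one standing in the gap, in line with the cross rail and right down on the bench. Put the other packers back in their tray and leave everything else where it is.

Things in the scene. Friction and masses are not known exactly. Their poses are not given: they have to be found in the camera images.
- frame: seat frame fixed flat on the bench, 416 x 456 mm outside, beech rails 28 mm thick, 50 mm high; toggle clamps (130 mm high) outside its right rail. Origin at bench level on the left side rail's inner face, opposite the middle of the cross rail's end; x along this rail, away from the robot; y to the left, out of the frame. The gap lies from y = minus its width to y = 0, open above and at both ends
- cross_rail: cross rail of the frame, 30 mm wide, 50 mm high, runs along the frame's y and is fixed at its right end. Origin at bench level, middle of its free (left) end face; axes as the frame's. This face and the left side rail's inner face are the parallel sides of the gap, which is 15.2 to 23 mm wide, bench at its bottom. It does not move
- tray: shallow wooden tray fixed on the bench, 270 mm (its x) x 110 mm (its y) outside, walls 6 mm thick and 16 mm high; origin at the centre of its underside, floor 6 mm above the bench; the packers stand in it about 78 mm apart along x, their broad faces looking roughly along its y
- packer_12: beech packer, a plain rectangular plate, 40 wide (its x) x 12 thick (its y) x 90 mm tall (its z); starts standing on end in the tray, in any of the three places; origin at the centre of its underside; about 30 g; arrises eased 1.5 mm
- packer_16: beech packer, a plain rectangular plate, 40 wide (its x) x 16 thick (its y) x 90 mm tall (its z); starts standing on end in the tray, in any of the three places; origin at the centre of its underside; about 40 g; arrises eased 1.5 mm
- packer_20: beech packer, a plain rectangular plate, 40 wide (its x) x 20 thick (its y) x 90 mm tall (its z); starts standing on end in the tray, in any of the three places; origin at the centre of its underside; about 50 g; arrises eased 1.5 mm
- glue: bystander: white glue bottle, 60 mm across, 155 mm high, standing inside the frame in the bay beyond the cross rail; origin at its base
- screw_jar: bystander: glass jar, 66 mm across, 70 mm high, standing inside the frame in the bay nearer the robot; origin at its base
- mallet: bystander: mallet lying on the left of the tray
- screwdriver: bystander: screwdriver lying inside the frame, in the bay nearer the robot
- stapler: bystander: grey air stapler standing on its magazine, 165 mm long, 155 mm high, left of the tray
- spool: bystander: spool 64 mm across, 75 mm high, standing beyond the tray and frame
Things that resemble listed ones, but are neither listed nor needed, are in the scene too. Leave any pink or turquoise look-alike of the packer_12 alone. Leave any turquoise look-alike of the packer_16 alone.

How it is judged:
By the outcome, as a careful person would: the job done as asked, in the order asked, and still so for the second after the job is handed in, with the robot touching nothing.
It also fails if it takes over 72 s, if anything falls off the work surface, if the arm or the gripper's body presses on something with over 40 N, if the wrist force passes 120 N, or if a joint passes its speed limit or range.

## Robot

A 6-joint arm with a two-finger parallel gripper is mounted at the origin on the work surface. World frame = base frame: x ahead of the robot, y to its left, z up, the work surface at z = 0. Lengths are in m, angles in degrees, forces in N, time in s.
With the tool pointing down it reaches from about 0.4 to 0.825 m from the base axis. Payload 7 kg.
Tool frame: the origin (TCP) lies at the very end of the fingers, on their centre line; the grasp point (between the pads) lies 19 mm behind it (ctrl.pinch_z is the distance from the TCP to the grasp point, in m); z points along the fingers, x is the direction in which the jaws open and shut, and the axes are right-handed (so a half turn about z gives the same grasp; the last joint's range is limited). The gripper opens to 88 mm and grips with 3 to 60 N. Pads are 19 mm wide; open, the fingers measure 130 mm over their backs; the gripper's body (78 mm by 193 mm) begins 47 mm behind the grasp point.
Start: joints at [87.095, 20.546, 0.682, 0, -70.136, -16.507], TCP at [0.224, 0.637, 0.227] pointing down, gripper open.
Joint ranges: [-176.03, 176.03], [-82.01, 121.73], [-58.28, 71.71], [-173.87, 95.51], [-174.79, -0.11], [-173.66, 173.66]. Speed limits (degrees/s): [136.94, 136.94, 172.46, 180, 180, 180].

## Interface

Orientations are given as [roll, pitch, yaw] about the fixed x, y, z axes, in that order (R = Rz(yaw) Ry(pitch) Rx(roll)).
In Python, from plant import ctrl gives the robot as it stands.
- The arm moves only by the tool carry_out, never from a script. Its argument "increments" is a list of rows, each a list of 7 numbers: the turn, a rotation vector about the world's x, y, z in degrees, then the shift along the world's x, y, z in mm, then the closure, from 0 (fully open) to 1 (shut). In form: [[ax, ay, az, dx, dy, dz, grip], ...]. A call has 1 to 20 rows; each row is the pose to reach, as a shift and turn from the pose commanded when the call began; what a row does not reach only later rows make up. A row lasts 1/8 s, in which the tool goes at most 62.5 mm and 10.7 degrees, less where a joint would pass 70% of its speed; a pose out of reach is approached as far as the arm can. A call with a gripper value outside its range is refused whole. The fingers move at their own pace and stop on an object; the grip force is fixed at half the most. Time passes only in rows, so rows that repeat a pose let the fingers close. It gives the time, the measured TCP pose, the force and the opening at its end, in the units of the state.
- ctrl.get_obs(): the state, without advancing time (a new reading comes with each control period).
- ctrl.snapshot(name): name is "side" or "top" or "wrist"; returns a dict with "pixels" (384x512x3 uint8, blue, green, red), "intrinsics" (3x3 intrinsics, pixels), "rvec" (rotation vector, rad) and "tvec" (3), from world to camera coordinates, as OpenCV has them; the wrist camera has in their place "hand_eye" (4x4, takes a point from camera to tool coordinates, whose origin is the TCP and whose axes are the tool frame's). Camera axes: x right, y down, z forward; pixel columns grow to the right and rows downward; lengths in m; the calibration is good to about 2 mm. A picture is of the moment at which its call begins: read the wrist's pose just before it. There is no depth.
- ctrl.close_job(): hands the job in, once; it reports no verdict.
Trained networks look in a picture, given as the dict that the camera call returned (one of the last four; its "shot" number tells which), for a name from the list of things; names that differ only in an ending like _2 or _b are one class to them, and where a whole thing is asked for, a point or a joint stands for the part that bears it (a point fixed in the world has none). Each returns a list of dicts, best first, with "confidence" (0 to 1); they miss things now and then, are a little off and sometimes report something else, mostly with a low value. They report only what shows in the picture. A call takes as long as a camera call. They do not tell look-alikes from the thing itself.
- ctrl.search_frame(picture, label): "centre" ([x, y, z] in m, in world coordinates, good to about 4 mm: the middle of the surface that is visible of it).
- ctrl.outline_of(picture, label): "pixels" (384x512 bool, what is visible of it).
The state is a dict: "clock": time; "joint_pos": joint angles; "qvel": joint speeds; "tau": joint torques, N m; "tool_pos": TCP position; "orientation": TCP orientation; "force": force on the tool from outside, world axes, zero at the start; "moment": the same for the moment, N m; "opening": finger opening in m.
Only numpy, scipy, OpenCV 4.12 (cv2) and the standard library are available. Lean on these libraries where they do the work, as an engineer would, in place of code of your own. Each camera call takes 0.05 s, during which the arm holds its last target. There are 200 camera calls.

## Working session

There is one attempt and no reset: what is moved stays moved. The work goes in short steps, Python scripts to look and compute and a tool call to move; the robot and the scene stay as the last step left them, time stands still between calls to the robot, and variables do not carry over. Pictures are saved under pics/ and viewed, about 8 in all and at most 12, crops included, and the job is handed in when it is done.

Besides the shell and the picture viewer there is one more tool, called as name(argument=value, ...) on one line, values as JSON. carry_out: Moves the arm, as the interface text tells. Its arguments: {"type":"object","properties":{"increments":{"type":"array"}},"required":["increments"]}

```bash
mkdir -p pics; ls; cat > h.py <<'E'
import numpy as np, cv2
from plant import ctrl
from scipy.spatial.transform import Rotation as R
def snap(n,save=None):
    o=ctrl.get_obs(); s=ctrl.snapshot(n); K=np.array(s["intrinsics"],float)
    if "hand_eye" in s:
        T=np.eye(4); T[:3,:3]=R.from_euler('xyz',o["orientation"],degrees=True).as_matrix(); T[:3,3]=o["tool_pos"]
        M=np.linalg.inv(T@np.array(s["hand_eye"]))
    else:
        M=np.eye(4); M[:3,:3]=R.from_rotvec(np.ravel(s["rvec"])).as_matrix(); M[:3,3]=np.ravel(s["tvec"])
    s["K"],s["M"]=K,M
    if save: cv2.imwrite(f"pics/{save}.png",s["pixels"])
    return s
def proj(s,P):
    P=np.atleast_2d(P); c=P@s["M"][:3,:3].T+s["M"][:3,3]; u=c@s["K"].T; return u[:,:2]/u[:,2:]
def back(s,uv,z):
    uv=np.atleast_2d(np.array(uv,float)); d=np.c_[uv,np.ones(len(uv))]@np.linalg.inv(s["K"]).T
    Rm,t=s["M"][:3,:3],s["M"][:3,3]; C=-Rm.T@t; d=d@Rm
    return C+d*((z-C[2])/d[:,2])[:,None]
E
python3 - <<'E'
from h import *
print(ctrl.get_obs())
a=snap("top","top");b=snap("side","side")
cv2.imwrite("pics/both.png",cv2.resize(np.hstack([a["pixels"]]),(800,600)))
for l in ["frame","cross_rail","tray","packer_12","packer_16","packer_20","glue","screw_jar","stapler","mallet","spool"]:
    print(l,[(np.round(d["centre"],3).tolist(),round(d["confidence"],2)) for d in ctrl.search_frame(a,l)],[(np.round(d["centre"],3).tolist(),round(d["confidence"],2)) for d in ctrl.search_frame(b,l)])
print(a["M"],b["M"],a["K"])
E
```

```text
pics
{'clock': 0.0, 'joint_pos': array([ 8.70963685e+01,  2.05924115e+01,  6.33653249e-01, -2.03947037e-02,
       -7.01345840e+01, -1.65074698e+01]), 'qvel': array([-0.05574661, -0.00271049,  0.04603285, -0.02662902,  0.13124259,
        0.01740758]), 'tau': array([-1.14636114e-03, -5.82713807e+01,  2.93058622e+01,  6.99699238e+00,
        6.87793960e-03, -1.59854899e-04]), 'tool_pos': array([0.22418723, 0.63616996, 0.22560988]), 'orientation': array([-1.79991857e+02, -9.49429502e-02, -1.09418054e+02]), 'force': array([ 0.62273773, -0.14551887,  0.1990149 ]), 'moment': array([-0.00578331,  0.01085929, -0.04060729]), 'opening': 0.08736393411472704}
frame [([0.542, -0.322, 0.052], 0.67)] [([0.432, -0.346, 0.046], 0.77)]
cross_rail [([0.52, -0.238, 0.052], 0.57)] [([0.508, -0.273, 0.045], 0.72), ([0.437, 0.207, 0.054], 0.38)]
tray [([0.507, 0.207, 0.004], 0.89), ([0.627, -0.294, 0.104], 0.15)] []
packer_12 [([0.513, 0.223, 0.097], 0.77), ([0.708, 0.267, 0.066], 0.75), ([0.59, 0.236, 0.089], 0.61), ([0.319, 0.234, 0.092], 0.47), ([0.322, 0.147, 0.087], 0.42)] [([0.438, 0.204, 0.054], 0.
[... 1173 characters left out ...]
, 0.208, 0.056], 0.15)]
mallet [([0.397, 0.454, 0.024], 0.98)] [([0.394, 0.452, 0.025], 0.88)]
spool [([0.768, 0.144, 0.077], 0.69)] [([0.76, 0.139, 0.044], 0.74)]
[[ 0.00577683 -0.99994169  0.00912337  0.04249988]
 [-0.98610037 -0.00721138 -0.16599412  0.5335094 ]
 [ 0.16605023 -0.00803763 -0.98608454  1.16923918]
 [ 0.          0.          0.          1.        ]] [[ 0.69320884 -0.72071677 -0.00537103 -0.34067841]
 [-0.45809066 -0.43482876 -0.7752915   0.29608803]
 [ 0.5564301   0.53989934 -0.63158075  1.18685532]
 [ 0.          0.          0.          1.        ]] [[424.33208237   0.         247.14703259]
 [  0.         424.33208237 186.837554  ]
 [  0.           0.           1.        ]]
```

View pics/both.png

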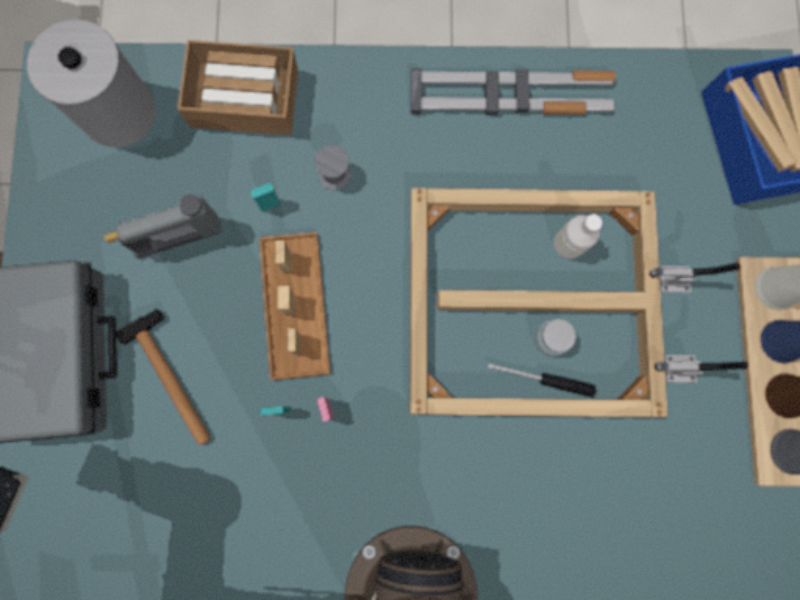

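View pics/side.png

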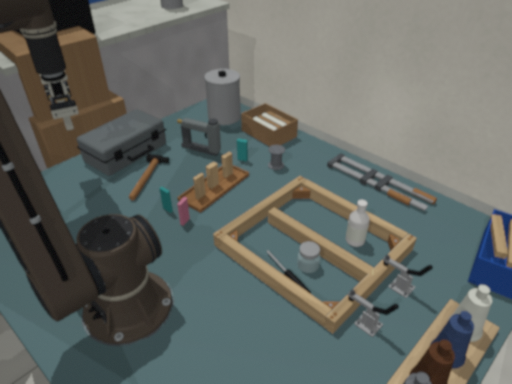

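The top view shows three packers in the tray at about (281,254), (285,298) and (292,341), with the turquoise and pink look-alikes outside it. The gap is at about (432,300). The side view agrees. Next I'll look with the wrist camera above the tray.

carry_out(increments=[[0,0,10,40,-60,20,0],[0,0,20,90,-120,40,0],[0,0,23,130,-180,60,0],[0,0,23,170,-240,70,0],[0,0,23,210,-300,80,0],[0,0,23,250,-360,80,0],[0,0,23,280,-400,80,0],[0,0,23,290,-420,80,0],[0,0,23,290,-420,80,0],[0,0,23,290,-420,80,0]])

```text
clock: 2.45
tool_pos: [0.5148, 0.2156, 0.3065]
orientation: [180.0, 0.0, -86.6]
force: [-0.5, 0.1, 0.7]
opening: 0.0877
```

```bash
python3 - <<'E'
from h import *
o=ctrl.get_obs();print(o["clock"],o["tool_pos"],o["orientation"])
s=snap("wrist","w1");np.set_printoptions(suppress=True,precision=4)
print(s["hand_eye"]);
for d in ctrl.search_frame(s,"packer_16"): print(d)
E
```

```text
2.45 [0.51484337 0.21555948 0.30654891] [ 1.79998250e+02  4.58162546e-03 -8.65532697e+01]
[[ 1.      0.0005 -0.0005  0.0002]
 [-0.0003  0.9681  0.2504 -0.0672]
 [ 0.0006 -0.2504  0.9681 -0.1595]
 [ 0.      0.      0.      1.    ]]
{'centre': [0.335, 0.1618, 0.0668], 'confidence': 0.83}
{'centre': [0.4546, 0.2102, 0.0954], 'confidence': 0.77}
{'centre': [0.5157, 0.2277, 0.0937], 'confidence': 0.73}
{'centre': [0.596, 0.2343, 0.0958], 'confidence': 0.64}
{'centre': [0.3238, 0.2458, 0.0476], 'confidence': 0.61}
{'centre': [0.7017, 0.2793, 0.0256], 'confidence': 0.51}
```

View pics/w1.png

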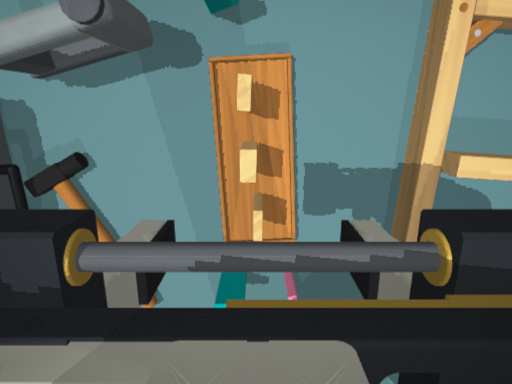

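The wrist view shows the packer tops at (244,92), (248,165) and (258,210), with the nearest one partly hidden. I'll back off in x.

carry_out(increments=[[0,0,0,-50,0,0,0],[0,0,0,-90,0,0,0],[0,0,0,-90,0,0,0],[0,0,0,-90,0,0,0]])

```text
clock: 3.05
tool_pos: [0.424, 0.2177, 0.307]
orientation: [-180.0, 0.0, -86.3]
force: [0.1, 0.2, 0.1]
opening: 0.0877
```

```bash
python3 - <<'E'
from h import *
o=ctrl.get_obs();print(o["tool_pos"],o["orientation"],o["qvel"].round(2))
s=snap("wrist","w2")
for i,d in enumerate(ctrl.outline_of(s,"packer_16")):
    m=d["pixels"]; ys,xs=np.nonzero(m); print(i,round(d["confidence"],2),xs.mean().round(),ys.mean().round(),len(xs))
im=s["pixels"]
g=im[:,:,0].astype(int)  # blue
c=im[60:260,200:320]
cv2.imwrite("pics/w2c.png",cv2.resize(c,None,fx=4.5,fy=3,interpolation=cv2.INTER_CUBIC) if 0 else cv2.resize(im[40:240,170:350],None,fx=3,fy=3,interpolation=cv2.INTER_CUBIC))
E
```

```text
[0.42402453 0.21772435 0.30695506] [-1.79955880e+02  4.19695235e-02 -8.62771323e+01] [-1.13  1.27  0.48 -0.03 -0.04  0.22]
0 0.93 235.0 230.0 709
1 0.87 254.0 85.0 663
2 0.75 264.0 151.0 429
3 0.68 297.0 227.0 291
4 0.62 251.0 19.0 572
5 0.49 78.0 148.0 3900
```

View pics/w2c.png

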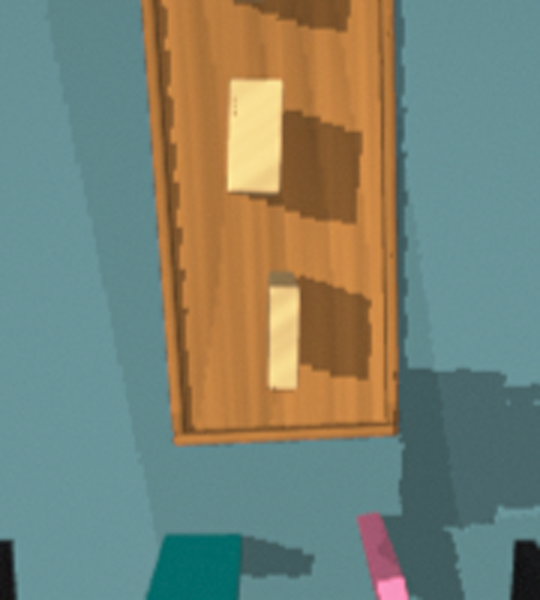

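The crop shows the near packer (about 283,337) is narrow and the middle one (255,136) is thick. I'll measure the top faces.

```bash
cat >> h.py <<'E'
def tops(s,z,box=None):
    im=s["pixels"]; m=((im[:,:,2]>195)&(im[:,:,1]>170)&(im[:,:,0]>90)&(im[:,:,2]>im[:,:,0].astype(int)+30)).astype(np.uint8)
    if box: k=np.zeros_like(m); k[box[1]:box[3],box[0]:box[2]]=1; m&=k
    n,l,st,c=cv2.connectedComponentsWithStats(m); out=[]
    for i in range(1,n):
        if st[i,4]<120: continue
        ys,xs=np.nonzero(l==i)
        # corners of every pixel -> world plane
        uv=np.r_[np.c_[xs-.5,ys-.5],np.c_[xs+.5,ys+.5],np.c_[xs-.5,ys+.5],np.c_[xs+.5,ys-.5]]
        P=back(s,uv,z)[:,:2]; r=cv2.minAreaRect((P*1000).astype(np.float32))
        b=cv2.boxPoints(r); e=[b[1]-b[0],b[2]-b[1]]; e.sort(key=np.linalg.norm)
        a=np.degrees(np.arctan2(e[1][1],e[1][0])); a=(a+90)%180-90
        out.append((c[i].round(),np.round(r[0],1),np.round([np.linalg.norm(v) for v in e],1),round(a,1)))
    return out
E
python3 - <<'E'
from h import *
s=snap("wrist")
for t in tops(s,0.096,(170,0,350,260)): print(t)
E
```

```text
(array([250.,  11.]), array([588. , 235.9]), array([14.8, 21.8], dtype=float32), np.float32(3.6))
(array([254.,  85.]), array([514.5, 227. ]), array([20.2, 40.1], dtype=float32), np.float32(1.3))
(array([263., 153.]), array([440.4, 211. ]), array([11.8, 39.7], dtype=float32), np.float32(3.7))
```

carry_out(increments=[[0,0,0,16,-6,-50,0],[0,0,0,16,-6,-110,0],[0,0,0,16,-6,-170,0.3],[0,0,0,16,-6,-215,0.5],[0,0,0,16,-6,-235,0.6],[0,0,0,16,-6,-243,0.6],[0,0,0,16,-6,-243,0.6],[0,0,0,16,-6,-243,1],[0,0,0,16,-6,-243,1],[0,0,0,16,-6,-243,1],[0,0,0,16,-6,-243,1]])

```text
clock: 4.58
tool_pos: [0.4406, 0.2109, 0.0642]
orientation: [-180.0, 0.0, -86.4]
force: [-0.4, 0.4, 4.9]
opening: 0.0116
```

carry_out(increments=[[0,0,0,0,0,20,1],[0,0,0,0,0,80,1],[0,0,0,0,-50,130,1],[0,0,0,0,-100,170,1],[0,0,0,-5,-160,180,1],[0,0,0,-5,-210,180,1],[0,0,0,-5,-240,180,1],[0,0,0,-5,-250,180,1],[0,0,0,-5,-250,180,1],[0,0,0,-5,-250,180,1]])

```text
clock: 5.82
tool_pos: [0.4355, -0.0387, 0.2434]
orientation: [180.0, 0.0, -86.4]
force: [0.2, 0.6, 0.3]
opening: 0.0121
```

```bash
python3 - <<'E'
from h import *
o=ctrl.get_obs();print(o["tool_pos"],o["orientation"],o["qvel"].round(2),o["force"],o["opening"])
s=snap("wrist","w3"); import pickle; pickle.dump(s,open("w3.pkl","wb"))
cv2.imwrite("pics/w3b.png",cv2.resize(s["pixels"],(800,600),interpolation=cv2.INTER_CUBIC))
E
```

```text
[ 0.43546063 -0.03866077  0.24344378] [ 1.79990255e+02  3.91711760e-03 -8.63745534e+01] [ 0.42  0.01  0.01 -0.02  0.04  0.2 ] [0.16313311 0.57002944 0.32868942] 0.012090400521760114
```

View pics/w3b.png

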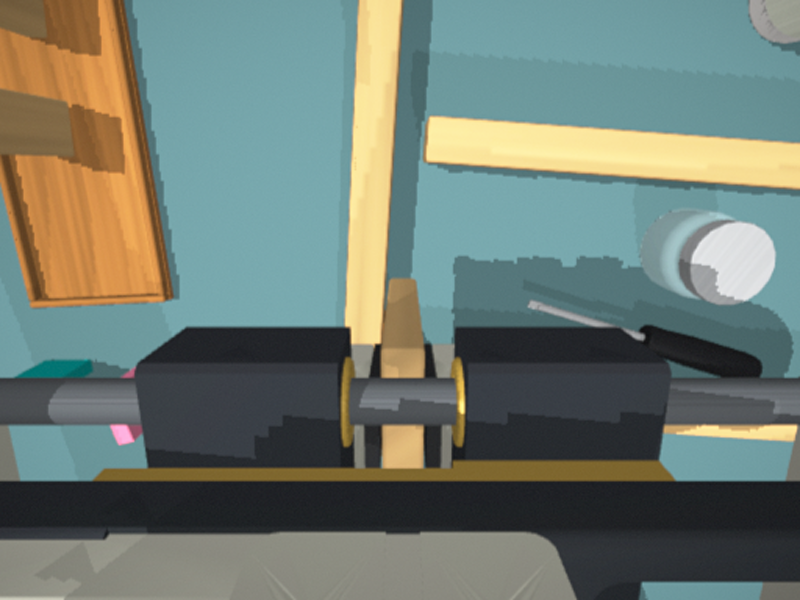

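The view shows the left rail's inner top edge running (402,0)→(382,343), and the cross rail's end at (428,117)–(425,161). I'll fit those edges at z = 50 mm.

```bash
cat > gap.py <<'E'
from h import *
def cross(row,c0,sgn):  # subpixel column of strongest step (falling if sgn<0) around c0
    g=row.astype(float); d=sgn*np.gradient(g); w=np.arange(max(c0-5,0),c0+6); k=np.clip(d[w],0,None); return (k*w).sum()/k.sum()
def edges(s,rail,endp,top,bot):
    im=cv2.GaussianBlur(s["pixels"][:,:,2],(3,3),0)
    def fit(pts): 
        P=back(s,pts,0.05)[:,:2]*1000; vx,vy,x,y=cv2.fitLine(P.astype(np.float32),cv2.DIST_HUBER,0,.1,.01).ravel(); return np.array([x,y]),np.array([vx,vy]),np.abs((P-[x,y])@[-vy,vx]).mean()
    def vert(a,b,sgn,n=1): return [(cross(im[r],int(round(np.interp(r,[a[1],b[1]],[a[0],b[0]]))),sgn),r) for r in range(a[1],b[1],n)]
    def hor(a,b,sgn): return [(c,cross(im[:,c],int(round(np.interp(c,[a[0],b[0]],[a[1],b[1]]))),sgn)) for c in range(a[0],b[0])]
    L=fit(vert(*rail,-1)); E=fit(vert(*endp,1)); T=fit(hor(*top,1)); B=fit(hor(*bot,-1))
    for n,l in zip("LETB",(L,E,T,B)): print(n,l[0].round(1),np.degrees(np.arctan(l[1][1]/l[1][0])).round(2) if n in "LE" else np.degrees(np.arctan(-l[1][0]/l[1][1])).round(2),l[2].round(2))
    return L,E,T,B
def at(l,x): return l[0]+l[1]*(x-l[0][0])/l[1][0]
E
python3 - <<'E'
from gap import *; import pickle
s=pickle.load(open("w3.pkl","rb")); f=.64
L,E,T,B=edges(s,((257,3),(246,195)),((274,80),(272,100)),((280,76),(500,91)),((280,104),(500,120)))
# cross-rail axis x at end: mean of T and B at y of end
ye=E[0][1]; g=lambda l:l[0][0]+l[1][0]/l[1][1]*(ye-l[0][1])
xt,xb=g(T),g(B); xm=(xt+xb)/2; print("x",xt,xb,xm)
print("rail y",at(L,xm),"end y",at(E,xm))
E
```

```text
L [522.8 -27. ] -0.29 0.09
E [520.6 -48.4] -0.4 0.09
T [ 536.4 -171.9] -0.38 0.06
B [ 506.4 -201.9] -0.35 0.05
x 537.25256 507.2894 522.271
rail y [522.271    -26.983637] end y [522.271   -48.46112]
```

The gap measures about 21.5 mm, centred at (522.3, −37.7) mm with yaw −0.35°. I'll try the 12 first.

carry_out(increments=[[0,0,-4,50,1,-40,1],[0,0,-4,87,1,-80,1],[0,0,-4,87,1,-110,1],[0,0,-4,87,1,-110,1],[0,0,-4,87,1,-125,1],[0,0,-4,87,1,-140,1],[0,0,-4,87,1,-155,1],[0,0,-4,87,1,-170,1],[0,0,-4,87,1,-180,1],[0,0,-4,87,1,-184,1],[0,0,-4,87,1,-184,1]])

```text
clock: 7.25
tool_pos: [0.5223, -0.0385, 0.0594]
orientation: [180.0, -0.0, -90.4]
force: [0.6, -0.4, 0.4]
opening: 0.0117
```

The 12 goes in freely, with no force. I'll put it back and meanwhile get the 16's pose from the earlier picture.

carry_out(increments=[[0,0,0,0,0,40,1],[0,0,0,0,0,90,1],[0,0,2,-30,50,110,1],[0,0,4,-60,110,110,1],[0,0,4,-82,170,110,1],[0,0,4,-82,230,110,1],[0,0,4,-82,249,90,1],[0,0,4,-82,249,50,1],[0,0,4,-82,249,20,1],[0,0,4,-82,249,8,1],[0,0,4,-82,249,5,1],[0,0,4,-82,249,5,1],[0,0,4,-82,249,5,0.5],[0,0,4,-82,249,5,0.5],[0,0,4,-82,249,20,0.5],[0,0,4,-82,249,70,0.4],[0,0,4,-82,249,130,0.4]])

```text
clock: 9.38
tool_pos: [0.4398, 0.21, 0.1906]
orientation: [179.9, -0.1, -86.4]
force: [0.8, 1.9, -0.3]
opening: 0.0516
```

```bash
python3 - <<'E'
from h import *
s=snap("wrist","w4"); o=ctrl.get_obs(); print(o["tool_pos"],o["orientation"],o["opening"])
he=np.array(s["hand_eye"]);T=np.eye(4); T[:3,:3]=R.from_euler('xyz',[180,0,-86.5533],degrees=True).as_matrix(); T[:3,3]=[0.51484337,0.21555948,0.30654891]
s["M"]=np.linalg.inv(T@he); live=s["pixels"]; s["pixels"]=cv2.imread("pics/w1.png")
for t in tops(s,0.096,(170,0,350,205)): print(t)
s=snap("wrist")
for t in tops(s,0.096,(100,0,400,205)): print("live",t)
t=snap("top")
for d in ctrl.search_frame(t,"packer_12"): print(d)
E
```

```text
[0.44354585 0.21238149 0.19963268] [-179.45459463    0.28566467  -86.3119633 ] 0.05183779507523036
(array([244.,  92.]), array([596.6, 235.8]), array([16.2, 39.9], dtype=float32), np.float32(0.7))
(array([248., 166.]), array([513.6, 226.5]), array([19.9, 39.7], dtype=float32), np.float32(2.7))
live (array([239.,   7.]), array([582.4, 235.6]), array([10.8, 15.8], dtype=float32), np.float32(-86.4))
live (array([246., 102.]), array([514.4, 226.8]), array([20.1, 40.3], dtype=float32), np.float32(1.4))
{'centre': [0.7104, 0.2692, 0.0692], 'confidence': 0.6}
{'centre': [0.7671, 0.1459, 0.0794], 'confidence': 0.35}
```

carry_out(increments=[[0,0,-2,50,10,0,0.4],[0,0,-2,100,20,0,0.4],[0,0,-2,150,25,0,0.4],[0,0,-2,157,25,-40,0.4],[0,0,-2,157,25,-90,0.4],[0,0,-2,157,25,-120,0.4],[0,0,-2,157,25,-130,0.4],[0,0,-2,157,25,-130,0.4],[0,0,-2,157,25,-130,1],[0,0,-2,157,25,-130,1],[0,0,-2,157,25,-130,1],[0,0,-2,157,25,-130,1]])

```text
clock: 11.08
tool_pos: [0.5975, 0.2357, 0.06]
orientation: [-180.0, 0.0, -88.4]
force: [-0.0, 0.2, 0.7]
opening: 0.0179
```

carry_out(increments=[[0,0,0,0,0,10,1],[0,0,0,0,0,60,1],[0,0,0,0,-30,110,1],[0,0,-2,-20,-90,115,1],[0,0,-2,-40,-150,115,1],[0,0,-2,-60,-210,115,1],[0,0,-2,-74,-260,100,1],[0,0,-2,-74,-273,70,1],[0,0,-2,-74,-273,60,1],[0,0,-2,-74,-273,60,1]])

```text
clock: 12.32
tool_pos: [0.5234, -0.0371, 0.1196]
orientation: [180.0, -0.0, -90.4]
force: [0.1, 0.5, -1.8]
opening: 0.0158
```

carry_out(increments=[[0,0,0,0,0,-12,1],[0,0,0,0,0,-24,1],[0,0,0,0,0,-36,1]])

```text
clock: 12.7
tool_pos: [0.5233, -0.037, 0.0827]
orientation: [180.0, -0.0, -90.4]
force: [-0.1, 0.3, -0.4]
opening: 0.0156
```

carry_out(increments=[[0,0,0,0,-0.5,-12,1],[0,0,0,0,-0.5,-22,1],[0,0,0,0,-0.5,-27,1],[0,0,0,0,-0.5,-28,1],[0,0,0,0,-0.5,-28,1]])

```text
clock: 13.32
tool_pos: [0.5236, -0.0379, 0.0558]
orientation: [-180.0, 0.0, -90.4]
force: [-0.4, -0.0, -0.1]
opening: 0.0156
```

The 16 also goes in freely, so I'll put it back where it stood.

carry_out(increments=[[0,0,0,0,0,-1,1],[0,0,0,0,0,-1,1],[0,0,0,0,0,40,1],[0,0,0,0,0,90,1],[0,0,2,20,50,120,1],[0,0,2,40,110,120,1],[0,0,2,60,170,120,1],[0,0,2,74,230,120,1],[0,0,2,74,270,100,1],[0,0,2,74,273,50,1],[0,0,2,74,273,20,1],[0,0,2,74,273,8,1],[0,0,2,74,273,5,1],[0,0,2,74,273,5,1],[0,0,2,74,273,5,0.4],[0,0,2,74,273,5,0.4],[0,0,2,74,273,5,0.4]])

```text
clock: 15.45
tool_pos: [0.5976, 0.2352, 0.0611]
orientation: [-180.0, 0.0, -88.4]
force: [0.4, -0.1, -0.5]
opening: 0.0404
```

carry_out(increments=[[0,0,0,0,0,15,0.4],[0,0,0,0,0,60,0.4],[0,0,0,-50,-5,110,0.4],[0,0,0,-110,-9,130,0.4],[0,0,0,-160,-9,140,0.4],[0,0,0,-160,-9,140,0.4],[0,0,0,-160,-9,140,0.4]])

```text
clock: 16.32
tool_pos: [0.4377, 0.2266, 0.2019]
orientation: [-179.9, 0.1, -88.4]
force: [0.4, 0.3, -0.2]
opening: 0.0525
```

```bash
python3 - <<'E'
from h import *
s=snap("wrist","w5"); s=snap("wrist"); o=ctrl.get_obs(); print(o["clock"],o["tool_pos"],o["orientation"],o["opening"])
for t in tops(s,0.096,(100,0,400,230)): print("live",t)
cv2.imwrite("pics/w5b.png",s["pixels"])
E
```

```text
16.425 [0.43805432 0.22625653 0.20064595] [-1.79992546e+02 -6.42735386e-03 -8.84325253e+01] 0.052609730504475954
live (array([259.,  94.]), array([514.4, 227.1]), array([19.6, 40. ], dtype=float32), np.float32(2.3))
```

View pics/w5b.png

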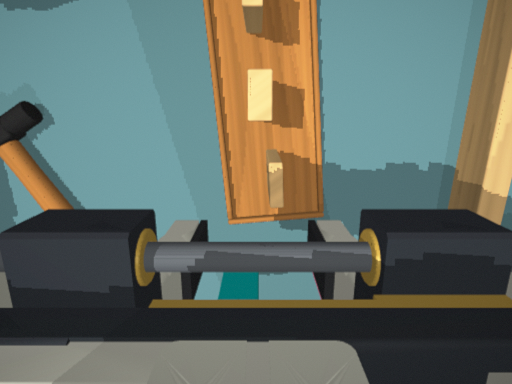

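All three stand in the tray: the 16 at (254,15), the 20 at (260,95) and the 12 at (276,182). Now I'll pick the 20.

carry_out(increments=[[0,0,0,50,1,0,0.4],[0,0,0,76,1,-40,0.4],[0,0,0,76,1,-90,0.4],[0,0,0,76,1,-125,0.4],[0,0,0,76,1,-136,0.4],[0,0,0,76,1,-136,0.4],[0,0,0,76,1,-136,1],[0,0,0,76,1,-136,1],[0,0,0,76,1,-136,1],[0,0,0,76,1,-136,1]])

```text
clock: 17.68
tool_pos: [0.5135, 0.2273, 0.0651]
orientation: [-180.0, 0.0, -88.4]
force: [-0.0, 0.2, 3.7]
opening: 0.0199
```

carry_out(increments=[[0,0,0,0,0,10,1],[0,0,0,0,0,60,1],[0,0,0,0,-50,100,1],[0,0,-2,0,-110,100,1],[0,0,-2,0,-170,100,1],[0,0,-2,8,-230,90,1],[0,0,-2,8,-264,60,1],[0,0,-2,8,-265,52,1],[0,0,-2,8,-265,52,1],[0,0,-2,8,-265,52,1]])

```text
clock: 18.92
tool_pos: [0.5221, -0.037, 0.1175]
orientation: [-179.9, 0.0, -90.3]
force: [0.2, 0.5, 0.5]
opening: 0.0198
```

```bash
python3 - <<'E'
from h import *
s=snap("top","t6"); o=ctrl.get_obs(); print(o)
a=snap("wrist"); b=snap("side")
u=proj(s,[[.522,-.038,.05]])[0].astype(int); v=proj(b,[[.522,-.038,.05]])[0].astype(int);print(u,v)
f=lambda im,c:cv2.resize(im[max(c[1]-40,0):c[1]+40,c[0]-50:c[0]+50],(400,320),interpolation=cv2.INTER_CUBIC)
cv2.imwrite("pics/t6c.png",np.hstack([f(s["pixels"],u),f(b["pixels"],v)]))
E
```

```text
{'clock': 18.975, 'joint_pos': array([ 1.74632330e+01,  1.20770569e+01, -2.68904481e+01,  1.55692291e-02,
       -5.09427195e+01,  7.22024061e+01]), 'qvel': array([ 0.01015883,  0.01754303, -0.132131  , -0.2511826 ,  0.18984552,
        0.02434777]), 'tau': array([-2.93892687e-01, -4.14574528e+01,  2.43416959e+01,  5.76552451e+00,
        7.19473301e-02, -6.38944883e-03]), 'tool_pos': array([ 0.52208479, -0.03690642,  0.11753629]), 'orientation': array([-1.79910822e+02,  1.59142446e-02, -9.03245478e+01]), 'force': array([ 0.32220164, -0.61706918, -0.47268727]), 'moment': array([-0.05358497, -0.01949295, -0.02227956]), 'opening': 0.019871740302819397}
[276 190] [268 206]
```

View pics/t6c.png

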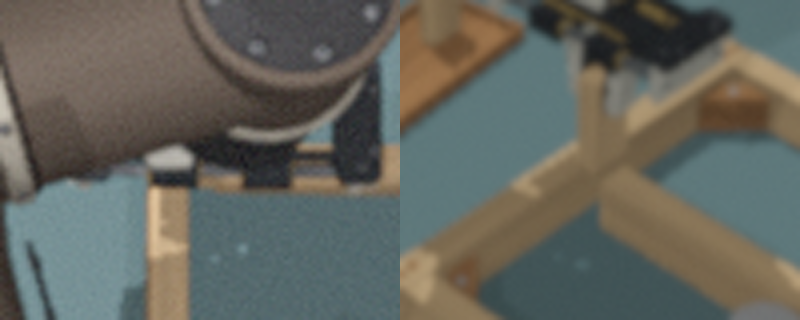

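The crop shows the 20 hanging over the gap, at about (605,165). I'll correct by about −0.8 mm in x and y, then lower it gently while watching the force.

carry_out(increments=[[0,0,0,-0.7,-0.8,0,1],[0,0,0,-0.7,-0.8,-4,1],[0,0,0,-0.7,-0.8,-7,1],[0,0,0,-0.7,-0.8,-9,1],[0,0,0,-0.7,-0.8,-10,1],[0,0,0,-0.7,-0.8,-11,1]])

```text
clock: 19.82
tool_pos: [0.5206, -0.0387, 0.1055]
orientation: [180.0, -0.0, -90.4]
force: [0.0, -0.1, -0.1]
opening: 0.0198
```

carry_out(increments=[[0,0,0,0.5,0.3,0,1],[0,0,0,0.5,0.3,-1,1],[0,0,0,0.5,0.3,-2,1],[0,0,0,0.5,0.3,-3,1]])

```text
clock: 20.32
tool_pos: [0.5211, -0.0384, 0.1025]
orientation: [-180.0, -0.0, -90.4]
force: [-0.1, -1.0, 0.2]
opening: 0.0195
```

carry_out(increments=[[0,0,0,0.4,0,-2,1],[0,0,0,0.4,0,-5,1],[0,0,0,0.4,0,-8,1]])

```text
clock: 20.7
tool_pos: [0.5215, -0.0384, 0.0943]
orientation: [180.0, -0.0, -90.4]
force: [-1.0, 0.3, -0.8]
opening: 0.0198
```

It's 15 mm into the gap with no real force, so I'll carry on down.

carry_out(increments=[[0,0,0,0,0,-6,1],[0,0,0,0,0,-12,1],[0,0,0,0,0,-18,1],[0,0,0,0,0,-24,1]])

```text
clock: 21.2
tool_pos: [0.5215, -0.0384, 0.0701]
orientation: [180.0, -0.0, -90.4]
force: [0.2, -0.3, 0.1]
opening: 0.0195
```

carry_out(increments=[[0,0,0,0,0,-5,1],[0,0,0,0,0,-9,1],[0,0,0,0,0,-10.5,1],[0,0,0,0,0,-11,1],[0,0,0,0,0,-11,1]])

```text
clock: 21.82
tool_pos: [0.5217, -0.0383, 0.0597]
orientation: [-180.0, 0.0, -90.4]
force: [0.7, 0.0, -0.9]
opening: 0.0198
```

carry_out(increments=[[0,0,0,0,0,-0.5,1],[0,0,0,0,0,-1,1],[0,0,0,0,0,-1,1]])

```text
clock: 22.2
tool_pos: [0.5218, -0.0384, 0.0591]
orientation: [-180.0, -0.0, -90.4]
force: [-1.5, -0.3, 4.7]
opening: 0.0199
```

It's on the bench, with 4.7 N upward. I'll release, back up and check.

carry_out(increments=[[0,0,0,0,0,0,0.6],[0,0,0,0,0,0,0.5],[0,0,0,0,0,0,0.5],[0,0,0,0,0,20,0.5],[0,0,0,0,0,70,0.4],[0,0,0,-50,0,120,0.3],[0,0,0,-90,0,160,0],[0,0,0,-90,0,160,0],[0,0,0,-90,0,160,0],[0,0,0,-90,0,160,0]])

```text
clock: 23.45
tool_pos: [0.4315, -0.0384, 0.2174]
orientation: [179.9, -0.0, -90.4]
force: [0.2, 0.2, -0.5]
opening: 0.0871
```

```bash
python3 - <<'E'
from gap import *
s=snap("wrist","w7"); o=ctrl.get_obs(); print(o["clock"],o["tool_pos"],o["orientation"])
c=proj(s,[[.522,-.038,.09]])[0].astype(int); print(c)
for z in (.09,.095): print(z,tops(s,z,(c[0]-25,c[1]-45,c[0]+25,c[1]+45)))
f=lambda im,c,w,h:cv2.resize(im[max(c[1]-h,0):c[1]+h,max(c[0]-w,0):c[0]+w],(400,400),interpolation=cv2.INTER_CUBIC)
b=snap("side"); v=proj(b,[[.522,-.038,.05]])[0].astype(int); 
cv2.imwrite("pics/w7c.png",np.hstack([f(s["pixels"],c,70,70),f(b["pixels"],v,50,50)]))
E
```

```text
23.5 [ 0.43157254 -0.03849537  0.21724692] [ 1.79849397e+02 -5.38646387e-02 -9.04288572e+01]
[255  78]
0.09 [(array([235.,  84.]), array([521.5, -21.3]), array([12.3, 72.8], dtype=float32), np.float32(-1.0)), (array([256.,  77.]), array([522.6, -38.4]), array([20.1, 39.7], dtype=float32), np.float32(-1.0))]
0.095 [(array([235.,  84.]), array([521.1, -21.6]), array([12.1, 71.5], dtype=float32), np.float32(-1.0)), (array([256.,  77.]), array([522.2, -38.4]), array([19.8, 39. ], dtype=float32), np.float32(-1.0))]
```

View pics/w7c.png

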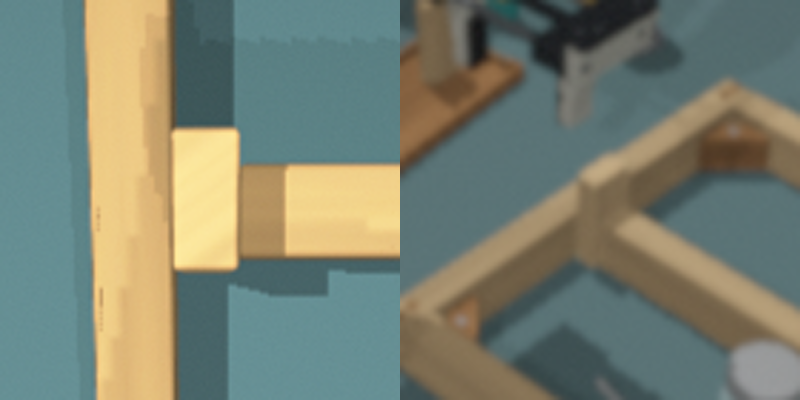

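The 20 stands in the gap at (522.6, −38.4), upright, in line and on the bench. Last, a check on the tray, then I'll hand in.

```bash
python3 - <<'E'
from h import *
s=snap("side")
for d in ctrl.search_frame(s,"packer_12"): print(np.round(d["centre"],3),round(d["confidence"],2))
b=s["pixels"][130:230,150:290]; cv2.imwrite("pics/fin.png",cv2.resize(b,(700,500)))
E
```

```text
[0.436 0.206 0.055] 0.81
[ 0.506 -0.043  0.068] 0.75
[0.583 0.226 0.049] 0.6
[0.316 0.148 0.052] 0.52
[0.314 0.23  0.057] 0.46
```

View pics/fin.png

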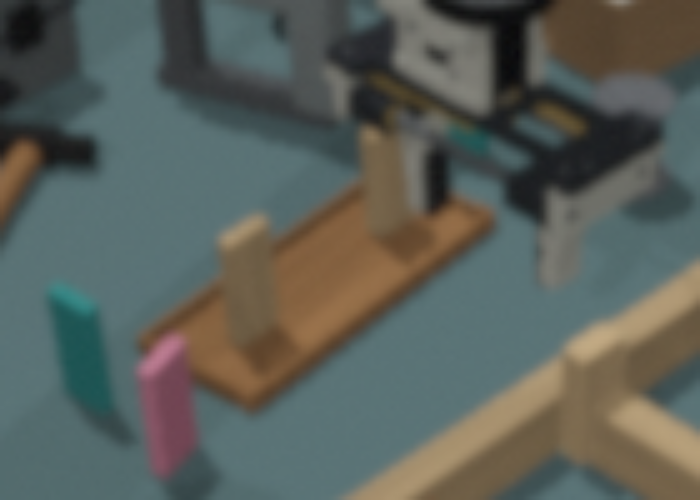

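The final view shows the 12 (248,285) and 16 (385,180) upright in the tray, the 20 in the gap (597,390), and the look-alikes untouched.

```bash
python3 -c "
from plant import ctrl
print(ctrl.close_job())"
```

```text
the job is handed in; nothing more can be done
None
```

The 20 mm packer is the thickest that goes in, and it is standing in the gap; I handed the job in at about 23.5 s. I tried the 12, then the 16, then the 20, all without forcing. The 12 and the 16 stopped about 1 mm or so above the bench on their tries, and then went back upright in their places in the tray.

- **Fit:** the gap measured about 21.5 mm. Side forces while the 20 went in stayed around 1 N, and it met the bench at about 5 N before I let go.
- **Final position:** the wrist picture puts the 20 at (522.6, −38.4) mm. That is within 1 mm of the measured gap centre, (522.3, −37.7), and turned about 0.6° from the rail line. Its top face measured as it should for a packer standing on the bench.
- **Tray and surroundings:** the last side view shows the 12 and the 16 upright in the tray and the near turquoise and pink look-alikes standing. I did not re-measure the other items, but the arm met nothing along the way.
- **Failed or disagreeing checks:** one top-camera check partway through did not report the packers in the tray, most likely because the arm was in the way. The wrist and side views showed them standing. No other check failed or disagreed.

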